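# Weigh the sample behind the canisters

## Task

First clear the three tall canisters from around the low white tub, standing all three upright in the blue tray, then fetch the tub and stand it in the middle of the scale's pan. Only then put the canisters back on the board, each upright and centred on the mat of its own colour, and leave the tub on the scale. Do not tip anything over or shift the amber bottle.

Things in the scene. Friction and masses are not known exactly. Their poses are not given: they have to be found in the camera images.
- magenta_can_center (a point): centre (half-way up) of the tall canister with a magenta lid and magenta band round its foot: an upright loose grey plastic cylinder, 54 mm in diameter, 130 mm tall, about 0.25 kg; this point lies 65 mm above its underside, z along its axis (up). It starts upright on one of the three mats, not always its own
- ochre_can_center (a point): centre (half-way up) of the tall canister with an ochre lid and ochre band round its foot: an upright loose grey plastic cylinder, 54 mm in diameter, 130 mm tall, about 0.25 kg; this point lies 65 mm above its underside, z along its axis (up). It starts upright on one of the three mats, not always its own
- teal_can_center (a point): centre (half-way up) of the tall canister with a teal lid and teal band round its foot: an upright loose grey plastic cylinder, 54 mm in diameter, 130 mm tall, about 0.25 kg; this point lies 65 mm above its underside, z along its axis (up). It starts upright on one of the three mats, not always its own
- tub_center (a point): centre (half-way up) of the low white tub with a green lid: an upright loose cylinder, 50 mm in diameter, 50 mm tall, about 0.12 kg; this point lies 25 mm above its underside, z up. It starts on the bare plywood board (190 x 230 mm, 12 mm thick, fixed), ringed on three sides by the tall canisters, whose axes stand about 78 mm from its own: too close for a gripper's body to come down to the tub between them
- magenta_mat_top (a point): centre of the top face of the magenta round mat: 76 mm in diameter, 3 mm thick, fixed on the plywood board, its top 15 mm above the bench; z up. Mats stand about 90 mm or more apart, centre to centre; a canister standing on it leaves a coloured rim showing
- ochre_mat_top (a point): centre of the top face of the ochre round mat: 76 mm in diameter, 3 mm thick, fixed on the plywood board, its top 15 mm above the bench; z up. Mats stand about 90 mm or more apart, centre to centre; a canister standing on it leaves a coloured rim showing
- teal_mat_top (a point): centre of the top face of the teal round mat: 76 mm in diameter, 3 mm thick, fixed on the plywood board, its top 15 mm above the bench; z up. Mats stand about 90 mm or more apart, centre to centre; a canister standing on it leaves a coloured rim showing
- tray_in (a point): centre of the inner floor of the blue open tray at one side of the bench: 250 mm (its x) by 110 mm (its y) outside, 240 x 100 mm inside, rim 20 mm above the bench, inner floor 5 mm above the bench; fixed; x along its length, z up. Room for the three canisters in a row along x
- scale_pan (a point): centre of the top face of the round steel pan of the white bench scale at the other side of the bench: pan 124 mm in diameter, its top 60 mm above the bench and level, does not yield; fixed; z up. The scale's case, 200 x 150 mm, is 40 mm high, its display to the robot's side of the pan
- amber_bottle: amber glass bottle with a black cap, 48 mm in diameter, 110 mm tall, standing loose on the bench beyond the work, to one side; origin at the centre of its underside, z up. Not to be disturbed

How it is judged:
By the outcome, as a careful person would: the job done as asked, in the order asked, and still so for the second after the job is handed in, with the robot touching nothing.
It also fails if it takes over 144 s, if anything falls off the work surface, if the arm or the gripper's body presses on something with over 40 N, if the wrist force passes 120 N, or if a joint passes its speed limit or range.

## Robot

A 7-joint arm with a two-finger parallel gripper is mounted at the origin on the work surface. World frame = base frame: x ahead of the robot, y to its left, z up, the work surface at z = 0. Lengths are in m, angles in rad, forces in N, time in s.
With the tool pointing down it reaches from about 0.4 to 0.85 m from the base axis. Payload 4.5 kg.
Tool frame: the origin (TCP) lies on the centre line of the jaws, within the pads' length; the fingertips stand 8 mm ahead of it and the grasp point (between the pads) lies 11 mm behind it; z points along the fingers, x is the direction in which the jaws open and shut, and the axes are right-handed (so a half turn about z gives the same grasp; the last joint's range is limited). The gripper opens to 88 mm and grips with 3 to 60 N. Pads are 18 mm wide; open, the fingers measure 123 mm over their backs; the gripper's body (75 mm by 187 mm) begins 45 mm behind the grasp point.
Start: joints at [1.165, 0.689, -0.195, 1.565, 0.157, 0.902, -0.215], TCP at [0.266, -0.566, 0.247] pointing down, gripper open.
Joint ranges: [-3.01, 3.01], [-0.46, 2.08], [-1.47, 1.51], [0.13, 2.56], [-1, 4.14], [0.04, 2.09], [-2.66, 2.66]. Speed limits (rad/s): [2.57, 2.57, 3.14, 3.14, 3.14, 3.14, 3.14].

## Interface

Orientations are given as a unit quaternion [x, y, z, w].
In Python, from plant import r gives the robot as it stands.
- The arm moves only by the shell command python3 -m pendant 'ROWS' [FORCE]. ROWS is JSON, a list of rows, each a list of 3 entries, a list of its own where there are three numbers: the turn, a rotation vector about the tool's x, y, z in rad, then the shift along the tool's x, y, z in m, then the opening, from 0 (shut) to 1 (fully open). In form: [[[wx, wy, wz], [tx, ty, tz], claw], ...]. A call has 1 to 10 rows; each row is the pose to reach, as a shift and turn from the pose commanded when the call began, along the tool's axes at that moment; what a row does not reach only later rows make up. A row lasts 1/10 s, in which the tool goes at most 50 mm and 8.59 degrees, less where a joint would pass 70% of its speed; a pose out of reach is approached as far as the arm can. A call with a gripper value outside its range is refused whole. The fingers move at their own pace and stop on an object; FORCE is the grip in N (left out, the last holds). Time passes only in rows, so rows that repeat a pose let the fingers close. It gives the time, the measured TCP pose, the force and the opening at its end, in the units of the state.
- r.get_state(): the state, without advancing time (a new reading comes with each control period).
- r.snapshot(name): name is "side" or "top"; returns a dict with "image" (400x640x3 uint8, red, green, blue), "mtx" (3x3 intrinsics, pixels), "R" (3x3) and "t" (3): a world point X has camera coordinates R X + t. Camera axes: x right, y down, z forward; pixel columns grow to the right and rows downward; lengths in m; the calibration is good to about 2 mm. A picture is of the moment at which its call begins. There is no depth.
- r.finish_job(): hands the job in, once; it reports no verdict.
The state is a dict: "clock": time; "q": joint angles; "qd": joint speeds; "joint_torque": joint torques, N m; "tool_pos": TCP position; "eef_rot": TCP orientation; "contact_force": force on the tool from outside, world axes, zero at the start; "moment": the same for the moment, N m; "opening": opening from 0.0 (shut) to 1.0 (fully open).
Only numpy, scipy, OpenCV 4.12 (cv2) and the standard library are available. Lean on these libraries where they do the work, as an engineer would, in place of code of your own. Each camera call takes 0.05 s, during which the arm holds its last target. There are 200 camera calls.

## Working session

There is one attempt and no reset: what is moved stays moved. The work goes in short steps, Python scripts to look and compute and a shell command to move; the robot and the scene stay as the last step left them, time stands still between calls to the robot, and variables do not carry over. Pictures are saved under pics/ and viewed, about 12 in all and at most 16, crops included, and the job is handed in when it is done.

```bash
ls; mkdir -p pics; python3 - <<'E'
from plant import r
import cv2
s=r.get_state(); print(s)
for n in("top","side"):
    d=r.snapshot(n); cv2.imwrite(f"pics/{n}0.png",d["image"][:,:,::-1]); print(d["mtx"],d["R"],d["t"])
E
```

```text
pics
{'clock': 0.0, 'q': array([ 1.1647787 ,  0.68999506, -0.19451801,  1.56634052,  0.157299  ,
        0.90249653, -0.21511768]), 'qd': array([ 2.36181067e-04,  3.37129725e-04, -8.41568787e-05,  1.20623013e-03,
        8.29047108e-04,  1.79706912e-03, -1.39753152e-03]), 'joint_torque': array([-4.28046851e-04, -5.27561688e+01, -1.26665957e+00, -1.53428113e+01,
       -5.26303018e-02,  6.60761187e-03,  1.30760650e-04]), 'tool_pos': array([ 0.26580382, -0.56497823,  0.24590415]), 'eef_rot': array([ 8.44344561e-01, -5.35799785e-01, -8.12712393e-04, -4.39142935e-04]), 'contact_force': array([ 0.35468708, -0.14648495, -0.45572316]), 'moment': array([-0.02147578, -0.02670277, -0.04583333]), 'opening': 0.9993942674000182}
[[491.46701194   0.         319.98904965]
 [  0.         491.46701194 193.68874281]
 [  0.           0.           1.        ]] [[ 0.02690682 -0.9995954   0.00922248]
 [-0.98048271 -0.02818753 -0.19457418]
 [ 0.19475541 -0.00380711 -0.98084445]] [-0.01841743  0.62192886  1.03403211]
[[362.75307568   0.         322.22116984]
 [  0.         362.75307568 200.83709064]
 [  0.           0.           1.        ]] [[ 0.99516636 -0.09637127  0.01888101]
 [-0.05160106 -0.67673801 -0.73441337]
 [ 0.08355385  0.7298892  -0.67843976]] [-0.58991399  0.09045691  0.99375537]
```

View pics/top0.png

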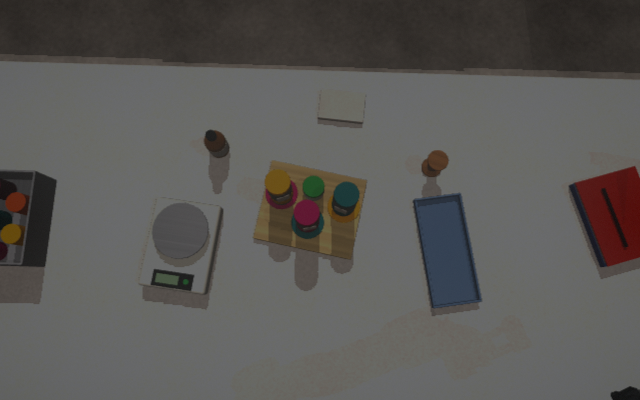

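View pics/side0.png

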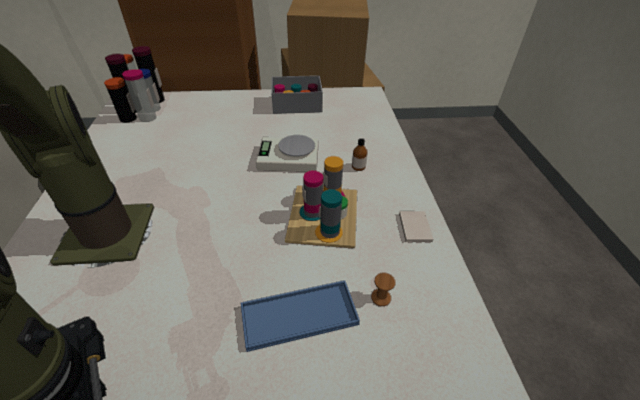

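Top view: ochre lid (278,182) on the magenta mat, magenta lid (307,213) on teal, teal lid (346,195) on ochre, tub lid (313,187). The tray is at (447,251), the pan at (180,230) and the bottle at (216,143). The open side of the ring faces far (+x). Next I'll measure these.

```bash
cat > h.py <<'E'
import numpy as np, cv2
from plant import r
from scipy.spatial.transform import Rotation as Ro
def snap(n,save=None):
    d=r.snapshot(n)
    if save: cv2.imwrite(save,cv2.resize(d["image"],None,fx=1,fy=1)[:,:,::-1])
    return d
def ray(d,uv,z):
    c=-d["R"].T@d["t"]; v=d["R"].T@np.linalg.inv(d["mtx"])@np.array([uv[0],uv[1],1.])
    return c+v*(z-c[2])/v[2]
def mask(d,lo,hi):
    return cv2.inRange(cv2.cvtColor(d["image"],cv2.COLOR_RGB2HSV),np.array(lo),np.array(hi))
HS=dict(ochre=((12,150,60),(24,255,255)),magenta=((160,130,40),(176,255,255)),teal=((85,120,25),(100,255,255)),green=((55,110,40),(80,255,255)))
def blobs(d,key,amin=60,win=None):
    m=mask(d,*HS[key]) if isinstance(key,str) else mask(d,*key)
    if win: w=np.zeros_like(m); w[win[1]:win[3],win[0]:win[2]]=255; m&=w
    out=[]
    for c in cv2.findContours(m,cv2.RETR_EXTERNAL,cv2.CHAIN_APPROX_NONE)[0]:
        if cv2.contourArea(c)>=amin: out.append((cv2.contourArea(c),c))
    return [c for a,c in sorted(out,key=lambda t:-t[0])]
def circ(d,c,z):
    P=np.array([ray(d,p[0],z)[:2] for p in c]); h=cv2.convexHull((P*1e4).astype(np.float32))
    (x,y),rad=cv2.minEnclosingCircle(h); M=cv2.moments(h)
    return np.array([M['m10'],M['m01']])/M['m00']/1e4, np.sqrt(M['m00']/np.pi)/1e4, np.array([x,y])/1e4, rad/1e4
def tool():
    s=r.get_state(); R=Ro.from_quat(s["eef_rot"]).as_matrix(); return s,R
E
python3 - <<'E'
from h import *
np.set_printoptions(precision=4,suppress=True)
d=snap("top"); hsv=cv2.cvtColor(d["image"],cv2.COLOR_RGB2HSV)
for p in [(278,182),(270,193),(307,213),(297,222),(346,195),(336,212),(313,187),(447,251),(180,225),(340,175)]: print(p,hsv[p[1],p[0]])
for k in HS:
  for c in blobs(d,k,40,(240,150,380,270)):
    x,y,w,h=cv2.boundingRect(c); z=.062 if k=="green" else .145
    print(k,(x,y,w,h),cv2.contourArea(c),"top",*circ(d,c,z),"mat z",circ(d,c,.015)[2:])
for c in blobs(d,((100,90,40),(118,255,255)),500,(400,180,490,320))[:2]:
    P=np.array([ray(d,p[0],.02)[:2] for p in c]); print("tray",cv2.minAreaRect((P*1e3).astype(np.float32)))
s,R=tool(); print(R, s["tool_pos"])
g=cv2.cvtColor(d["image"],cv2.COLOR_RGB2GRAY)[195:265,145:215]
m=cv2.inRange(hsv[195:265,145:215],(0,0,60),(180,255,125)); print(hsv[230,140:222,2])
cv2.imwrite("pics/crop1.png",cv2.resize(d["image"][130:320,130:490,::-1],None,fx=2.2,fy=2.2,interpolation=cv2.INTER_CUBIC))
E
```

```text
(278, 182) [ 21 198 107]
(270, 193) [ 16 101  48]
(307, 213) [169 191  96]
(297, 222) [176  99  44]
(346, 195) [ 90 132  56]
(336, 212) [75 32 32]
(313, 187) [ 63 144  78]
(447, 251) [107  94  84]
(180, 225) [150   3  81]
(340, 175) [ 18  99 103]
ochre (265, 169, 26, 26) 480.0 top [0.6286 0.088 ] 0.026134617048770882 [0.6285 0.0884] 0.026935592651367187 mat z (array([0.6573, 0.0997]), 0.03047109375)
ochre (327, 195, 33, 28) 243.0 top [ 0.5759 -0.048 ] 0.02964858683611933 [ 0.5806 -0.049 ] 0.033188970947265625 mat z (array([ 0.6031, -0.0558]), 0.03754530334472656)
magenta (294, 200, 26, 26) 489.5 top [0.5661 0.026 ] 0.025881541813775714 [0.566  0.0258] 0.026554800415039062 mat z (array([0.5867, 0.0288]), 0.030040374755859377)
magenta (266, 181, 31, 28) 155.5 top [0.6001 0.0772] 0.028646628415298928 [0.6048 0.079 ] 0.03228973999023438 mat z (array([0.6305, 0.0889]), 0.03652802734375)
teal (334, 183, 25, 23) 410.0 top [ 0.6064 -0.0547] 0.024070773260947816 [ 0.6065 -0.0545] 0.0249968505859375 mat z (array([ 0.6325, -0.062 ]), 0.028277914428710936)
green (303, 176, 21, 21) 323.0 top [0.6387 0.0149] 0.02316157704816523 [0.6386 0.0149] 0.02397943878173828 mat z (array([0.6486, 0.0154]), 0.025029434204101562)
tray ((502.0018615722656, -289.2718811035156), (229.10400390625, 99.02462768554688), 9.671348571777344)
[[ 0.4258 -0.9048 -0.0007]
 [-0.9048 -0.4258  0.0012]
 [-0.0014  0.0001 -1.    ]] [ 0.2659 -0.5651  0.2461]
[107 107 106 107 106 106 106 106 106 105 105 102  88  77  77  77  77  76
  78  77  78  78  78  78  79  79  78  79  79  78  79  77  78  79  78  78
  79  80  81  80  79  80  81  81  81  82  81  81  80  81  82  80  80  81
  79  81  81  81  81  81  81  82  80  81  82  81  81  71  86 105 106 106
 107 106 106  98  75  51  50  63  81  99]
```

View pics/crop1.png

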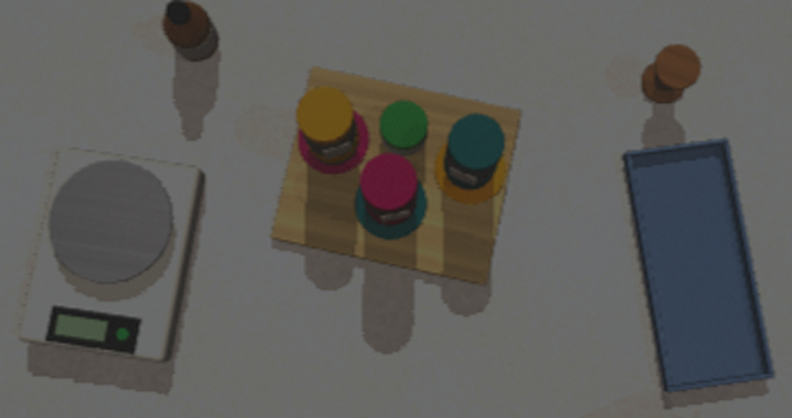

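The lids agree with the sizes given: lid radius is about 26 mm, tub to canister 74–77 mm, mats about 37 mm. I'll keep one jaw direction, about −100° in yaw, throughout because it clears every neighbour. Teal goes first, so I start towards it.

```bash
cat >> h.py <<'E'
def go(x,y,z,yaw=-100):
    s,R=tool(); d=R.T@(np.array([x,y,z])-s["tool_pos"])
    w=Ro.from_matrix(R.T@np.array(Ro.from_euler('z',yaw,degrees=True).as_matrix()@np.diag([1.,-1,-1]))).as_rotvec()
    print("t=%.1f pos"%s["clock"],s["tool_pos"].round(4),"F",s["contact_force"].round(1),"open %.3f"%s["opening"],"\n turn",w.round(3),"shift",d.round(4))
E
python3 -m pendant '[[[0,0,0.15],[-0.03,-0.05,0],1],[[0,0,0.3],[-0.06,-0.1,0],1],[[0,0,0.45],[-0.085,-0.14,0],1],[[0,0,0.614],[-0.11,-0.18,0],1],[[0,0,0.614],[-0.135,-0.22,0],1],[[0,0,0.614],[-0.16,-0.265,0],1],[[0,0,0.614],[-0.185,-0.305,0],1],[[0,0,0.614],[-0.21,-0.345,0],1],[[0,0,0.614],[-0.235,-0.385,0],1],[[0,0,0.614],[-0.255,-0.425,0],1]]' 25
python3 - <<'E'
from h import *
np.set_printoptions(precision=4,suppress=True)
d=snap("top")
P=np.array([ray(d,(130+u/2.2,130+v/2.2),.02)[:2] for u,v in [(624,152),(728,140),(772,375),(668,390)]]);print("tray",P,P.mean(0),cv2.minAreaRect((P*1e3).astype(np.float32)))
for c in blobs(d,((0,0,70),(180,60,84)),1000,(145,195,215,265))[:2]: print("pan",cv2.boundingRect(c),circ(d,c,.06))
go(.6065,-.0545,.22)
E
```

```text
clock: 1.15
tool_pos: [0.5427, -0.151, 0.2466]
eef_rot: [-0.644, 0.765, 0.0, -0.0]
contact_force: [0.1, -0.6, -0.1]
opening: 1.0
tray [[ 0.6239 -0.2181]
 [ 0.6399 -0.3281]
 [ 0.3986 -0.3657]
 [ 0.381  -0.26  ]] [ 0.5108 -0.293 ] ((511.44219970703125, -293.1959228515625), (246.4699249267578, 111.10755157470703), 9.462410926818848)
t=1.2 pos [ 0.5489 -0.1418  0.2466] F [ 4.8  5.4 -0. ] open 1.003 
 turn [-0.004  0.008  0.013] shift [-0.0952 -0.0427  0.0275]
```

```bash

python3 -m pendant '[[[0,0,0],[-0.03,-0.012,0.01],1],[[0,0,0],[-0.06,-0.025,0.02],1],[[0,0,0],[-0.09,-0.038,0.035],1],[[0,0,0],[-0.104,-0.044,0.045],1],[[0,0,0],[-0.1087,-0.0463,0.05],1],[[0,0,0],[-0.1087,-0.0463,0.05],1],[[0,0,0],[-0.1087,-0.0463,0.05],1]]'
python3 - <<'E'
from h import *
np.set_printoptions(precision=4,suppress=True)
go(.6065,-.0545,.104)
d=snap("top"); g=cv2.cvtColor(d["image"],cv2.COLOR_RGB2GRAY)
# pan: edge by Hough, and dark mask
h=cv2.HoughCircles(cv2.GaussianBlur(g[185:275,140:220],(0,0),1),cv2.HOUGH_GRADIENT,1.2,60,param1=60,param2=12,minRadius=24,maxRadius=32)
print(h)
if h is not None:
    u,v,ra=h[0,0]; print("pan",ray(d,(140+u,185+v),.06), np.linalg.norm(ray(d,(140+u+ra,185+v),.06)-ray(d,(140+u-ra,185+v),.06))/2)
snap("side","pics/side1.png")
E
```

```text
clock: 1.9
tool_pos: [0.6059, -0.0572, 0.1971]
eef_rot: [-0.642, 0.767, -0.001, -0.001]
contact_force: [0.6, -0.0, -0.7]
opening: 1.001
t=1.9 pos [ 0.6059 -0.0572  0.1971] F [ 0.6 -0.  -0.7] open 1.001 
 turn [ 0.    -0.002 -0.002] shift [-0.0029 -0.0001  0.0931]
[[[40.2  46.2  28.68]]]
pan [0.5298 0.3029 0.06  ] 0.06269954155946879
```

View pics/side1.png

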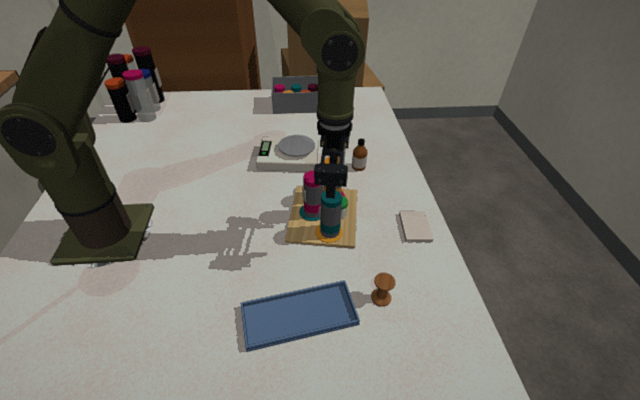

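The side view shows the gripper above the teal can at (330,190). The pan's radius came out at 62.7 mm, which matches. Now I descend and grip.

```bash

python3 -m pendant '[[[0,0,0],[-0.003,0,0.02],1],[[0,0,0],[-0.003,0,0.045],1],[[0,0,0],[-0.003,0,0.07],1],[[0,0,0],[-0.003,0,0.086],1],[[0,0,0],[-0.003,0,0.093],1],[[0,0,0],[-0.003,0,0.093],1],[[0,0,0],[-0.003,0,0.093],0.6],[[0,0,0],[-0.003,0,0.093],0.4],[[0,0,0],[-0.003,0,0.093],0.4],[[0,0,0],[-0.003,0,0.093],0.4]]' 25
python3 -m pendant '[[[0,0,0],[0,0,0],0.3],[[0,0,0],[0,0,0],0.3],[[0,0,0],[0,0,0],0.3]]'
python3 -c "
from h import *
go(.6065,-.0545,.104)"
```

```text
clock: 3.0
tool_pos: [0.6074, -0.0519, 0.1043]
eef_rot: [-0.643, 0.766, -0.0, 0.0]
contact_force: [0.3, 0.2, 0.1]
opening: 0.659
clock: 3.3
tool_pos: [0.6073, -0.052, 0.1041]
eef_rot: [-0.643, 0.766, -0.0, 0.0]
contact_force: [-0.8, -1.0, 3.9]
opening: 0.607
t=3.3 pos [ 0.6073 -0.052   0.1041] F [-0.8 -1.   3.9] open 0.607 
 turn [-0.001 -0.     0.   ] shift [0.0026 0.0004 0.0001]
```

```bash

python3 -m pendant '[[[0,0,0],[0,0,-0.01],0.3],[[0,0,0],[0,0,-0.03],0.3],[[0,0,0],[0,0,-0.055],0.3],[[0,0,0],[0,0,-0.08],0.3],[[0,0,0],[0.012,0.006,-0.1],0.3],[[0,0,0],[0.034,0.0155,-0.115],0.3],[[0,0,0],[0.06,0.027,-0.12],0.3],[[0,0,0],[0.09,0.0405,-0.12],0.3],[[0,0,0],[0.12,0.054,-0.12],0.3],[[0,0,0],[0.15,0.0675,-0.12],0.3]]'
python3 -m pendant '[[[0,0,0],[0.03,0.0135,0],0.3],[[0,0,0],[0.06,0.027,0],0.3],[[0,0,0],[0.085,0.039,0],0.3],[[0,0,0],[0.108,0.049,0],0.3],[[0,0,0],[0.122,0.055,0],0.3],[[0,0,0],[0.13,0.059,0],0.3],[[0,0,0],[0.13,0.059,0],0.3],[[0,0,0],[0.13,0.059,0],0.3]]'
python3 -c "
from h import *
go(.434,-.306,.095)
d=snap('top','pics/top2.png')"
```

```text
clock: 4.3
tool_pos: [0.5135, -0.1886, 0.224]
eef_rot: [-0.643, 0.766, 0.0, -0.0]
contact_force: [0.3, -1.0, -2.5]
opening: 0.611
clock: 5.1
tool_pos: [0.4346, -0.3047, 0.2238]
eef_rot: [-0.643, 0.766, 0.0, 0.0]
contact_force: [0.7, 0.1, -2.1]
opening: 0.609
t=5.1 pos [ 0.4346 -0.3047  0.2238] F [ 0.7  0.1 -2.1] open 0.609 
 turn [-0.     0.001  0.001] shift [0.0014 0.0004 0.1288]
```

View pics/top2.png

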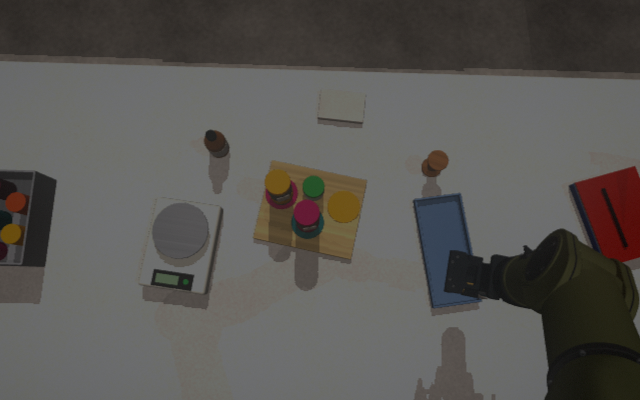

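The teal can is held over the tray's near end at (460,275), and its ochre mat is bare at (343,207). Now I lower it.

```bash

python3 -m pendant '[[[0,0,0],[0,0,0.01],0.3],[[0,0,0],[0,0,0.035],0.3],[[0,0,0],[0,0,0.065],0.3],[[0,0,0],[0,0,0.095],0.3],[[0,0,0],[0,0,0.115],0.3],[[0,0,0],[0,0,0.123],0.3],[[0,0,0],[0,0,0.128],0.3],[[0,0,0],[0,0,0.1295],0.3],[[0,0,0],[0,0,0.1295],0.3]]'
python3 -m pendant '[[[0,0,0],[0,0,0],0.65],[[0,0,0],[0,0,0],0.8],[[0,0,0],[0,0,0],1],[[0,0,0],[0,0,0],1],[[0,0,0],[0,0,-0.015],1],[[0,0,0],[0,0,-0.045],1],[[0,0,0],[0,0,-0.085],1],[[0,0,0],[-0.03,0,-0.12],1],[[0,0,0],[-0.07,0,-0.13],1]]'
python3 -c "
from h import *
go(.566,.0255,.21)"
```

```text
clock: 6.05
tool_pos: [0.4345, -0.3059, 0.0948]
eef_rot: [-0.643, 0.766, -0.001, 0.0]
contact_force: [0.6, 0.4, -1.6]
opening: 0.603
clock: 6.95
tool_pos: [0.4475, -0.2391, 0.2277]
eef_rot: [-0.641, 0.768, -0.004, 0.001]
contact_force: [0.9, 0.4, -0.1]
opening: 0.996
t=7.0 pos [ 0.4475 -0.2391  0.2277] F [ 0.9  0.4 -0.1] open 0.996 
 turn [-0.007 -0.003 -0.005] shift [-0.2816 -0.0692  0.0174]
```

```bash

python3 -m pendant '[[[0,0,0],[-0.04,-0.0105,0],1],[[0,0,0],[-0.09,-0.023,0],1],[[0,0,0],[-0.138,-0.036,0],1],[[0,0,0],[-0.186,-0.048,0],1],[[0,0,0],[-0.23,-0.059,0],1],[[0,0,0],[-0.262,-0.068,0.01],1],[[0,0,0],[-0.276,-0.071,0.025],1],[[0,0,0],[-0.28,-0.072,0.03],1],[[0,0,0],[-0.28,-0.072,0.03],1],[[0,0,0],[-0.28,-0.072,0.03],1]]'
python3 -c "
from h import *
go(.566,.0255,.104)
d=snap('top')
for c in blobs(d,'teal',60,(400,180,500,330)): print('teal in tray',circ(d,c,.135))
for c in blobs(d,'ochre',60,(320,180,380,230)): print('ochre mat',circ(d,c,.015))
"
```

```text
clock: 7.95
tool_pos: [0.5648, 0.0237, 0.1942]
eef_rot: [-0.642, 0.767, -0.0, -0.001]
contact_force: [0.2, -0.6, 0.0]
opening: 1.003
t=8.0 pos [0.5648 0.0237 0.1942] F [ 0.2 -0.6  0. ] open 1.003 
 turn [ 0.001 -0.002 -0.003] shift [-0.0022 -0.001   0.0902]
teal in tray (array([ 0.43461206, -0.30685314]), np.float64(0.024966374940765618), array([ 0.43497383, -0.30718328]), 0.025985964965820313)
```

```bash

python3 -m pendant '[[[0,0,0],[-0.002,-0.001,0.02],1],[[0,0,0],[-0.002,-0.001,0.045],1],[[0,0,0],[-0.002,-0.001,0.07],1],[[0,0,0],[-0.002,-0.001,0.085],1],[[0,0,0],[-0.002,-0.001,0.09],1],[[0,0,0],[-0.002,-0.001,0.09],1],[[0,0,0],[-0.002,-0.001,0.09],0.6],[[0,0,0],[-0.002,-0.001,0.09],0.4],[[0,0,0],[-0.002,-0.001,0.09],0.3],[[0,0,0],[-0.002,-0.001,0.09],0.3]]' 25
python3 -m pendant '[[[0,0,0],[0,0,0],0.3],[[0,0,0],[0,0,0],0.3],[[0,0,0],[0,0,0],0.3]]'
python3 -c "
from h import *
go(.511,-.293,.224)"
```

```text
clock: 9.0
tool_pos: [0.5672, 0.0283, 0.1047]
eef_rot: [-0.643, 0.766, -0.0, 0.0]
contact_force: [-0.2, 0.5, 0.3]
opening: 0.66
clock: 9.3
tool_pos: [0.5671, 0.0283, 0.1046]
eef_rot: [-0.643, 0.766, -0.0, 0.0]
contact_force: [0.2, 0.3, 4.9]
opening: 0.604
t=9.3 pos [0.5671 0.0283 0.1046] F [0.2 0.3 4.9] open 0.604 
 turn [-0.001  0.     0.   ] shift [ 0.3261 -0.0006 -0.1194]
```

```bash

python3 -m pendant '[[[0,0,0],[0,0,-0.01],0.3],[[0,0,0],[0,0,-0.03],0.3],[[0,0,0],[0,0,-0.055],0.3],[[0,0,0],[0,0,-0.08],0.3],[[0,0,0],[0.012,0,-0.1],0.3],[[0,0,0],[0.034,0,-0.115],0.3],[[0,0,0],[0.062,0,-0.12],0.3],[[0,0,0],[0.094,0,-0.12],0.3],[[0,0,0],[0.126,0,-0.12],0.3],[[0,0,0],[0.158,0,-0.12],0.3]]'
python3 -m pendant '[[[0,0,0],[0.033,0,0],0.3],[[0,0,0],[0.065,0,0],0.3],[[0,0,0],[0.097,0,0],0.3],[[0,0,0],[0.128,0,0],0.3],[[0,0,0],[0.15,0,0],0.3],[[0,0,0],[0.163,0,0],0.3],[[0,0,0],[0.168,0,0],0.3],[[0,0,0],[0.168,0,0],0.3],[[0,0,0],[0.168,0,0],0.3],[[0,0,0],[0.168,0,0],0.3]]'
python3 -c "
from h import *
go(.511,-.293,.095)"
```

```text
clock: 10.3
tool_pos: [0.5386, -0.1282, 0.2244]
eef_rot: [-0.643, 0.766, 0.0, -0.0]
contact_force: [-0.1, 0.7, -3.6]
opening: 0.604
clock: 11.3
tool_pos: [0.5109, -0.291, 0.2242]
eef_rot: [-0.644, 0.765, 0.0, 0.0]
contact_force: [0.0, -0.6, -2.6]
opening: 0.607
t=11.3 pos [ 0.5109 -0.291   0.2242] F [ 0.  -0.6 -2.6] open 0.607 
 turn [0.    0.001 0.003] shift [ 0.0021 -0.0005  0.1292]
```

```bash

python3 -m pendant '[[[0,0,0],[0.001,0,0.01],0.3],[[0,0,0],[0.001,0,0.035],0.3],[[0,0,0],[0.001,0,0.065],0.3],[[0,0,0],[0.001,0,0.095],0.3],[[0,0,0],[0.001,0,0.115],0.3],[[0,0,0],[0.001,0,0.123],0.3],[[0,0,0],[0.001,0,0.128],0.3],[[0,0,0],[0.001,0,0.13],0.3],[[0,0,0],[0.001,0,0.13],0.3]]'
python3 -m pendant '[[[0,0,0],[0,0,0],0.65],[[0,0,0],[0,0,0],0.8],[[0,0,0],[0,0,0],1],[[0,0,0],[0,0,0],1],[[0,0,0],[0,0,-0.015],1],[[0,0,0],[0,0,-0.045],1],[[0,0,0],[0,0,-0.085],1],[[0,0,0],[-0.025,-0.003,-0.12],1],[[0,0,0],[-0.07,-0.0085,-0.13],1],[[0,0,0],[-0.12,-0.015,-0.13],1]]'
python3 -m pendant '[[[0,0,0],[-0.049,-0.006,0],1],[[0,0,0],[-0.098,-0.012,0],1],[[0,0,0],[-0.147,-0.019,0],1],[[0,0,0],[-0.195,-0.025,0],1],[[0,0,0],[-0.235,-0.03,0],1],[[0,0,0],[-0.262,-0.033,0.01],1],[[0,0,0],[-0.273,-0.034,0.025],1],[[0,0,0],[-0.275,-0.035,0.03],1],[[0,0,0],[-0.275,-0.035,0.03],1],[[0,0,0],[-0.275,-0.035,0.03],1]]'
python3 -c "
from h import *
go(.6285,.088,.104)"
```

```text
clock: 12.2
tool_pos: [0.5107, -0.2939, 0.095]
eef_rot: [-0.643, 0.766, -0.001, 0.0]
contact_force: [0.1, -0.4, -1.6]
opening: 0.607
clock: 13.2
tool_pos: [0.5471, -0.1795, 0.228]
eef_rot: [-0.641, 0.767, -0.003, 0.002]
contact_force: [0.7, 0.6, -0.4]
opening: 1.001
clock: 14.2
tool_pos: [0.6276, 0.0833, 0.1945]
eef_rot: [-0.642, 0.767, -0.001, -0.001]
contact_force: [0.4, 0.9, 0.1]
opening: 1.003
t=14.2 pos [0.6276 0.0833 0.1945] F [0.4 0.9 0.1] open 1.003 
 turn [-0.    -0.002 -0.003] shift [-0.005  -0.      0.0904]
```

```bash

python3 -m pendant '[[[0,0,0],[-0.002,0,0.02],1],[[0,0,0],[-0.002,0,0.045],1],[[0,0,0],[-0.002,0,0.07],1],[[0,0,0],[-0.002,0,0.085],1],[[0,0,0],[-0.002,0,0.09],1],[[0,0,0],[-0.002,0,0.09],1],[[0,0,0],[-0.002,0,0.09],0.6],[[0,0,0],[-0.002,0,0.09],0.4],[[0,0,0],[-0.002,0,0.09],0.3],[[0,0,0],[-0.002,0,0.09],0.3]]' 25
python3 -m pendant '[[[0,0,0],[0,0,0],0.3],[[0,0,0],[0,0,0],0.3],[[0,0,0],[0,0,0],0.3]]'
python3 -c "
from h import *
go(.588,-.280,.224)"
```

```text
clock: 15.2
tool_pos: [0.6284, 0.0883, 0.1048]
eef_rot: [-0.643, 0.766, -0.0, 0.0]
contact_force: [-0.3, 0.7, -0.3]
opening: 0.662
clock: 15.5
tool_pos: [0.6284, 0.0886, 0.1046]
eef_rot: [-0.643, 0.766, -0.0, 0.0]
contact_force: [0.3, 1.8, 2.5]
opening: 0.607
t=15.5 pos [0.6284 0.0886 0.1046] F [0.3 1.8 2.5] open 0.607 
 turn [-0.001  0.001  0.001] shift [ 0.3699 -0.0241 -0.1196]
```

```bash

python3 -m pendant '[[[0,0,0],[0,0,-0.01],0.3],[[0,0,0],[0,0,-0.03],0.3],[[0,0,0],[0,0,-0.055],0.3],[[0,0,0],[0,0,-0.08],0.3],[[0,0,0],[0.012,-0.001,-0.1],0.3],[[0,0,0],[0.034,-0.003,-0.115],0.3],[[0,0,0],[0.064,-0.005,-0.12],0.3],[[0,0,0],[0.098,-0.007,-0.12],0.3],[[0,0,0],[0.132,-0.009,-0.12],0.3],[[0,0,0],[0.166,-0.011,-0.12],0.3]]'
python3 -m pendant '[[[0,0,0],[0.034,-0.002,0],0.3],[[0,0,0],[0.068,-0.004,0],0.3],[[0,0,0],[0.102,-0.006,0],0.3],[[0,0,0],[0.136,-0.009,0],0.3],[[0,0,0],[0.168,-0.011,0],0.3],[[0,0,0],[0.19,-0.012,0],0.3],[[0,0,0],[0.201,-0.013,0],0.3],[[0,0,0],[0.204,-0.013,0],0.3],[[0,0,0],[0.204,-0.013,0],0.3],[[0,0,0],[0.204,-0.013,0],0.3]]'
python3 -c "
from h import *
go(.588,-.280,.095)
snap('top','pics/top3.png')"
```

```text
clock: 16.5
tool_pos: [0.6092, -0.0788, 0.2244]
eef_rot: [-0.643, 0.766, 0.0, -0.001]
contact_force: [1.2, -0.2, -1.5]
opening: 0.604
clock: 17.5
tool_pos: [0.5882, -0.2781, 0.2242]
eef_rot: [-0.644, 0.765, 0.001, 0.001]
contact_force: [-0.0, 0.1, -2.0]
opening: 0.61
t=17.5 pos [ 0.5882 -0.2781  0.2242] F [-0.   0.1 -2. ] open 0.610 
 turn [0.    0.002 0.003] shift [ 0.0021 -0.0002  0.1292]
```

View pics/top3.png

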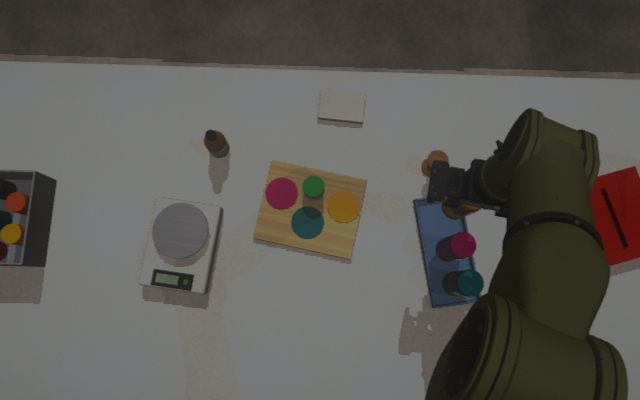

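Magenta (462,245) and teal (469,283) stand in the tray, with ochre held above its far end. All three mats and the tub are in plain sight. I'll lower ochre and measure the mats and tub.

```bash

python3 -m pendant '[[[0,0,0],[0.001,0,0.01],0.3],[[0,0,0],[0.001,0,0.035],0.3],[[0,0,0],[0.001,0,0.065],0.3],[[0,0,0],[0.001,0,0.095],0.3],[[0,0,0],[0.001,0,0.115],0.3],[[0,0,0],[0.001,0,0.123],0.3],[[0,0,0],[0.001,0,0.128],0.3],[[0,0,0],[0.001,0,0.13],0.3],[[0,0,0],[0.001,0,0.13],0.3]]'
python3 -m pendant '[[[0,0,0],[0,0,0],0.65],[[0,0,0],[0,0,0],0.8],[[0,0,0],[0,0,0],1],[[0,0,0],[0,0,0],1],[[0,0,0],[0,0,-0.015],1],[[0,0,0],[0,0,-0.045],1],[[0,0,0],[0,0,-0.085],1],[[0,0,0],[0,0,-0.115],1],[[0,0,0],[0,0,-0.12],1]]'
python3 - <<'E'
from h import *
np.set_printoptions(precision=4,suppress=True)
d=snap("top")
for k,z in [("magenta",.015),("teal",.015),("ochre",.015),("green",.062)]:
  for c in blobs(d,k,60,(240,150,380,270)): print(k,*circ(d,c,z))
  for c in blobs(d,k,60,(400,180,500,330)): print(" tray",k,*circ(d,c,.135))
e=snap("side")
for c in blobs(e,"green",30,(280,140,400,270)): print("side green",*circ(e,c,.062))
go(.6386,.0149,.16)
E
```

```text
clock: 18.45
tool_pos: [0.5882, -0.2815, 0.0951]
eef_rot: [-0.643, 0.766, -0.001, 0.0]
contact_force: [-0.9, 0.2, -1.8]
opening: 0.608
clock: 19.35
tool_pos: [0.5899, -0.2827, 0.2198]
eef_rot: [-0.643, 0.766, -0.004, 0.002]
contact_force: [-0.3, -0.3, -0.2]
opening: 1.002
magenta [0.6306 0.089 ] 0.0360060811044379 [0.6308 0.0891] 0.03699485168457031
 tray magenta [ 0.5103 -0.2934] 0.026204637268398785 [ 0.5104 -0.2933] 0.027173199462890624
teal [0.5487 0.0189] 0.022316350867477637 [0.5563 0.0218] 0.033344113159179685
 tray teal [ 0.4345 -0.3072] 0.02533090656685582 [ 0.4346 -0.3073] 0.026801693725585937
ochre [ 0.6034 -0.0559] 0.037004693664628184 [ 0.6035 -0.056 ] 0.037746609497070316
 tray ochre [ 0.5811 -0.2802] 0.021795297978650183 [ 0.5864 -0.2804] 0.026792330932617188
green [0.6389 0.015 ] 0.023022160036130335 [0.6388 0.0149] 0.023748548889160156
t=19.4 pos [ 0.588  -0.2817  0.2161] F [0.4 0.1 0.5] open 0.996 
 turn [-0.003 -0.001  0.   ] shift [-0.3009  0.0018  0.0558]
```

```bash

python3 -m pendant '[[[0,0,0],[-0.03,0,0],1],[[0,0,0],[-0.075,0,0],1],[[0,0,0],[-0.123,0.001,0],1],[[0,0,0],[-0.171,0.001,0.01],1],[[0,0,0],[-0.219,0.001,0.03],1],[[0,0,0],[-0.26,0.0015,0.055],1],[[0,0,0],[-0.287,0.0015,0.08],1],[[0,0,0],[-0.299,0.0015,0.098],1],[[0,0,0],[-0.3005,0.0015,0.105],1],[[0,0,0],[-0.3005,0.0015,0.105],1]]'
python3 -m pendant '[[[0,0,0],[0,0,0],1],[[0,0,0],[0,0,0],1],[[0,0,0],[0,0,0],1]]'
python3 -c "
from h import *
go(.6388,.0149,.034)
d=snap('side','pics/side4.png')"
```

```text
clock: 20.45
tool_pos: [0.637, 0.0126, 0.1079]
eef_rot: [-0.642, 0.767, 0.0, -0.002]
contact_force: [0.2, 0.3, 0.8]
opening: 1.003
clock: 20.75
tool_pos: [0.6386, 0.0133, 0.1103]
eef_rot: [-0.642, 0.767, -0.001, 0.001]
contact_force: [0.9, 0.8, 0.8]
opening: 1.0
t=20.8 pos [0.6386 0.0133 0.1103] F [0.9 0.8 0.8] open 1.000 
 turn [-0.002 -0.    -0.002] shift [-0.0016  0.0003  0.0763]
```

View pics/side4.png

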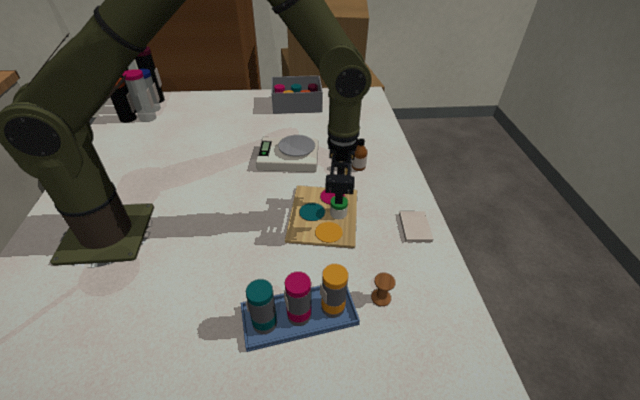

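All three canisters stand upright in the tray at (262,305), (298,298) and (335,290). The gripper is above the tub at (340,205). I descend and grip the tub.

```bash

python3 -m pendant '[[[0,0,0],[-0.001,0,0.02],1],[[0,0,0],[-0.001,0,0.045],1],[[0,0,0],[-0.001,0,0.064],1],[[0,0,0],[-0.001,0,0.073],1],[[0,0,0],[-0.001,0,0.076],1],[[0,0,0],[-0.001,0,0.076],1],[[0,0,0],[-0.001,0,0.076],0.6],[[0,0,0],[-0.001,0,0.076],0.4],[[0,0,0],[-0.001,0,0.076],0.3],[[0,0,0],[-0.001,0,0.076],0.3]]' 20
python3 -m pendant '[[[0,0,0],[0,0,0],0.3],[[0,0,0],[0,0,0],0.3],[[0,0,0],[0,0,0],0.3],[[0,0,0],[0,0,0],0.3]]'
python3 -c "
from h import *
go(.530,.303,.15)"
```

```text
clock: 21.8
tool_pos: [0.6385, 0.0159, 0.0336]
eef_rot: [-0.643, 0.766, -0.0, 0.0]
contact_force: [1.0, -0.6, 0.3]
opening: 0.665
clock: 22.2
tool_pos: [0.6384, 0.016, 0.0334]
eef_rot: [-0.643, 0.766, -0.0, 0.0]
contact_force: [0.6, 0.3, 2.3]
opening: 0.563
t=22.2 pos [0.6384 0.016  0.0334] F [0.6 0.3 2.3] open 0.563 
 turn [-0.  0.  0.] shift [-0.2639  0.1564 -0.1166]
```

```bash

python3 -m pendant '[[[0,0,0],[0,0,-0.01],0.3],[[0,0,0],[0,0,-0.03],0.3],[[0,0,0],[0,0,-0.055],0.3],[[0,0,0],[0,0,-0.08],0.3],[[0,0,0],[-0.009,0.005,-0.1],0.3],[[0,0,0],[-0.027,0.016,-0.115],0.3],[[0,0,0],[-0.05,0.03,-0.12],0.3],[[0,0,0],[-0.076,0.045,-0.12],0.3],[[0,0,0],[-0.102,0.06,-0.12],0.3],[[0,0,0],[-0.128,0.076,-0.12],0.3]]'
python3 -m pendant '[[[0,0,0],[-0.026,0.015,0],0.3],[[0,0,0],[-0.052,0.031,0],0.3],[[0,0,0],[-0.078,0.046,0],0.3],[[0,0,0],[-0.102,0.06,0],0.3],[[0,0,0],[-0.121,0.072,0],0.3],[[0,0,0],[-0.132,0.078,0],0.3],[[0,0,0],[-0.136,0.0805,0],0.3],[[0,0,0],[-0.136,0.0805,0],0.3],[[0,0,0],[-0.136,0.0805,0],0.3],[[0,0,0],[-0.136,0.0805,0],0.3]]'
python3 -c "
from h import *
go(.530,.303,.082)"
```

```text
clock: 23.2
tool_pos: [0.585, 0.1559, 0.1536]
eef_rot: [-0.643, 0.766, -0.0, -0.0]
contact_force: [1.5, -0.6, -1.9]
opening: 0.569
clock: 24.2
tool_pos: [0.5306, 0.3012, 0.1533]
eef_rot: [-0.642, 0.767, -0.001, -0.0]
contact_force: [-1.0, 0.3, -1.8]
opening: 0.561
t=24.2 pos [0.5306 0.3012 0.1533] F [-1.   0.3 -1.8] open 0.561 
 turn [-0.001 -0.001 -0.002] shift [-0.0017  0.001   0.0713]
```

```bash

python3 -m pendant '[[[0,0,0],[0,0,0.01],0.3],[[0,0,0],[0,0,0.03],0.3],[[0,0,0],[0,0,0.05],0.3],[[0,0,0],[0,0,0.062],0.3],[[0,0,0],[0,0,0.068],0.3],[[0,0,0],[0,0,0.0705],0.3],[[0,0,0],[0,0,0.0713],0.3],[[0,0,0],[0,0,0.0713],0.3]]'
python3 -m pendant '[[[0,0,0],[0,0,0],0.6],[[0,0,0],[0,0,0],0.8],[[0,0,0],[0,0,0],1],[[0,0,0],[0,0,0],1],[[0,0,0],[0,0,-0.015],1],[[0,0,0],[0,0,-0.045],1],[[0,0,0],[0,0,-0.085],1],[[0,0,0],[0.03,0,-0.125],1],[[0,0,0],[0.075,0,-0.145],1],[[0,0,0],[0.125,0,-0.145],1]]'
python3 - <<'E'
from h import *
np.set_printoptions(precision=4,suppress=True)
go(.588,-.281,.215)
d=snap("top","pics/top5.png")
for k,z in [("magenta",.015),("ochre",.015),(((82,80,15),(102,255,255)),.015)]:
  for c in blobs(d,k,100,(240,150,380,270)): print(k,*circ(d,c,z))
for c in blobs(d,"green",60,(140,180,220,270)): print("tub",*circ(d,c,.11))
E
```

```text
clock: 25.0
tool_pos: [0.5303, 0.3032, 0.0825]
eef_rot: [-0.643, 0.766, -0.0, 0.001]
contact_force: [-0.2, 0.0, -1.0]
opening: 0.558
clock: 26.0
tool_pos: [0.5102, 0.1804, 0.2311]
eef_rot: [-0.644, 0.765, -0.001, 0.004]
contact_force: [0.8, -0.4, 0.3]
opening: 0.999
t=26.0 pos [0.5102 0.1804 0.2311] F [ 0.8 -0.4  0.3] open 0.999 
 turn [-0.008  0.005  0.003] shift [ 0.4414 -0.1554  0.0151]
magenta [0.6305 0.0891] 0.036053878895604505 [0.6308 0.0891] 0.036998928833007816
ochre [ 0.6034 -0.0561] 0.03688781362096917 [ 0.6035 -0.0561] 0.03774063720703125
((82, 80, 15), (102, 255, 255)) [0.5641 0.0265] 0.03556160086837111 [0.5642 0.0266] 0.0363660888671875
```

View pics/top5.png

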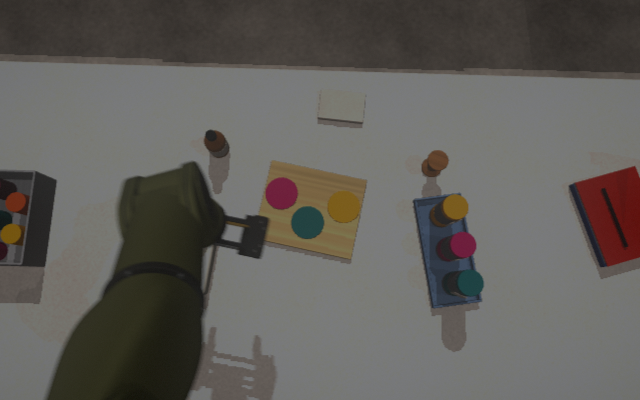

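The tub has been released on the pan but the arm hides it, and I'll verify it on the next look. All three mats are clear: magenta (281,193), teal (308,222), ochre (344,207). Now the magenta can, because its path crosses the others' places and so it goes first.

```bash

python3 -m pendant '[[[0,0,0],[0.045,-0.008,0],1],[[0,0,0],[0.093,-0.017,0],1],[[0,0,0],[0.141,-0.026,0],1],[[0,0,0],[0.189,-0.034,0],1],[[0,0,0],[0.237,-0.043,0],1],[[0,0,0],[0.285,-0.052,0],1],[[0,0,0],[0.333,-0.06,0],1],[[0,0,0],[0.381,-0.069,0],1],[[0,0,0],[0.425,-0.077,0],1],[[0,0,0],[0.453,-0.082,0.01],1]]'
python3 -m pendant '[[[0,0,0],[0.011,-0.002,0.015],1],[[0,0,0],[0.0135,-0.0025,0.022],1],[[0,0,0],[0.0135,-0.0025,0.022],1],[[0,0,0],[0.0135,-0.0025,0.022],1]]'
python3 - <<'E'
from h import *
np.set_printoptions(precision=4,suppress=True)
go(.5107,-.2935,.095)
d=snap("top","pics/top6.png")
for c in blobs(d,"green",60,(140,180,220,270)): print("tub",*circ(d,c,.11))
g=cv2.cvtColor(d["image"],cv2.COLOR_RGB2GRAY)
e=snap("side")
for c in blobs(e,"green",30,(270,110,330,170)): print("tub side",cv2.boundingRect(c),*circ(e,c,.11))
cv2.imwrite("pics/crop6.png",np.hstack([cv2.resize(x["image"][b:b+100,a:a+130,::-1],None,fx=3,fy=3,interpolation=cv2.INTER_CUBIC) for x,a,b in((d,130,180),(e,240,100))]))
E
```

```text
clock: 27.05
tool_pos: [0.5103, -0.2857, 0.2189]
eef_rot: [-0.641, 0.767, -0.003, -0.0]
contact_force: [0.7, 0.6, 0.3]
opening: 1.002
clock: 27.45
tool_pos: [0.5111, -0.2916, 0.1948]
eef_rot: [-0.644, 0.765, 0.001, 0.0]
contact_force: [0.1, 0.1, 0.3]
opening: 1.0
t=27.4 pos [ 0.5111 -0.2916  0.1948] F [0.1 0.1 0.3] open 1.000 
 turn [0.001 0.002 0.004] shift [0.0022 0.     0.0998]
tub [0.5309 0.3001] 0.023243117295657544 [0.5314 0.3   ] 0.024058692932128905
```

View pics/crop6.png

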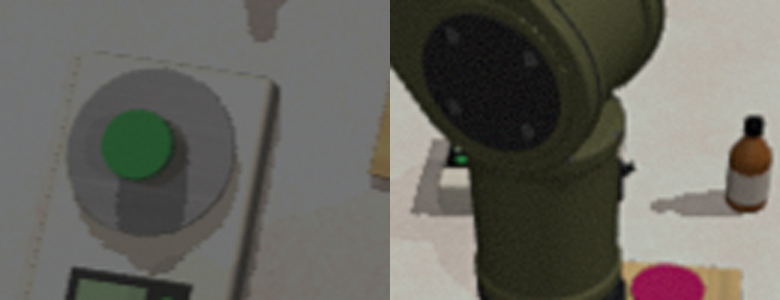

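The tub stands upright on the pan, its lid at z = 0.11 within 3 mm of the pan centre. The apparent offset in the picture is only parallax. The bottle is standing. Next I grip magenta.

```bash

python3 -m pendant '[[[0,0,0],[0.0005,0,0.02],1],[[0,0,0],[0.0005,0,0.045],1],[[0,0,0],[0.0005,0,0.07],1],[[0,0,0],[0.0005,0,0.09],1],[[0,0,0],[0.0005,0,0.1],1],[[0,0,0],[0.0005,0,0.1],1],[[0,0,0],[0.0005,0,0.1],0.6],[[0,0,0],[0.0005,0,0.1],0.4],[[0,0,0],[0.0005,0,0.1],0.3],[[0,0,0],[0.0005,0,0.1],0.3]]' 25
python3 -m pendant '[[[0,0,0],[0,0,0],0.3],[[0,0,0],[0,0,0],0.3],[[0,0,0],[0,0,0],0.3]]'
python3 -c "
from h import *
go(.6306,.089,.235)"
```

```text
clock: 28.55
tool_pos: [0.5108, -0.2949, 0.0956]
eef_rot: [-0.643, 0.766, -0.001, 0.0]
contact_force: [-0.5, 0.0, -1.0]
opening: 0.657
clock: 28.85
tool_pos: [0.5108, -0.2948, 0.0954]
eef_rot: [-0.643, 0.766, -0.0, 0.0]
contact_force: [-0.1, 0.7, 4.7]
opening: 0.605
t=28.9 pos [ 0.5108 -0.2948  0.0954] F [-0.1  0.7  4.7] open 0.605 
 turn [-0.001 -0.     0.   ] shift [-0.3987 -0.0516 -0.1396]
```

```bash

python3 -m pendant '[[[0,0,0],[0,0,-0.01],0.3],[[0,0,0],[0,0,-0.03],0.3],[[0,0,0],[0,0,-0.055],0.3],[[0,0,0],[0,0,-0.085],0.3],[[0,0,0],[0,0,-0.112],0.3],[[0,0,0],[-0.012,-0.002,-0.132],0.3],[[0,0,0],[-0.034,-0.004,-0.14],0.3],[[0,0,0],[-0.064,-0.008,-0.14],0.3],[[0,0,0],[-0.099,-0.013,-0.14],0.3],[[0,0,0],[-0.134,-0.017,-0.14],0.3]]'
python3 -m pendant '[[[0,0,0],[-0.035,-0.005,0],0.3],[[0,0,0],[-0.07,-0.009,0],0.3],[[0,0,0],[-0.105,-0.014,0],0.3],[[0,0,0],[-0.14,-0.018,0],0.3],[[0,0,0],[-0.175,-0.023,0],0.3],[[0,0,0],[-0.21,-0.027,0],0.3],[[0,0,0],[-0.237,-0.031,0],0.3],[[0,0,0],[-0.255,-0.033,0],0.3],[[0,0,0],[-0.263,-0.034,0],0.3],[[0,0,0],[-0.265,-0.0345,0],0.3]]'
python3 -m pendant '[[[0,0,0],[0,0,0.005],0.3],[[0,0,0],[0,0,0.02],0.3],[[0,0,0],[0,0,0.045],0.3],[[0,0,0],[0,0,0.07],0.3],[[0,0,0],[0,0,0.09],0.3],[[0,0,0],[0,0,0.1],0.3],[[0,0,0],[0,0,0.105],0.3],[[0,0,0],[0,0,0.105],0.3],[[0,0,0],[0,0,0.105],0.3]]'
python3 -c "
from h import *
go(.6306,.089,.1055)"
```

```text
clock: 29.85
tool_pos: [0.5501, -0.1646, 0.235]
eef_rot: [-0.643, 0.766, 0.0, -0.0]
contact_force: [0.3, 0.5, -2.4]
opening: 0.606
clock: 30.85
tool_pos: [0.6301, 0.0893, 0.2347]
eef_rot: [-0.643, 0.766, 0.0, -0.001]
contact_force: [0.1, -0.5, -3.1]
opening: 0.612
clock: 31.75
tool_pos: [0.6311, 0.089, 0.1309]
eef_rot: [-0.643, 0.766, -0.001, 0.001]
contact_force: [0.4, 1.2, -2.0]
opening: 0.604
t=31.8 pos [0.6311 0.089  0.1309] F [ 0.4  1.2 -2. ] open 0.604 
 turn [-0.002  0.    -0.   ] shift [0.0001 0.0005 0.0254]
```

```bash

python3 -m pendant '[[[0,0,0],[0,0,0.01],0.3],[[0,0,0],[0,0,0.018],0.3],[[0,0,0],[0,0,0.023],0.3],[[0,0,0],[0,0,0.0257],0.3],[[0,0,0],[0,0,0.0257],0.3],[[0,0,0],[0,0,0.0257],0.65],[[0,0,0],[0,0,0.0257],0.8],[[0,0,0],[0,0,0.0257],1],[[0,0,0],[0,0,0.0257],1]]'
python3 -m pendant '[[[0,0,0],[0,0,-0.015],1],[[0,0,0],[0,0,-0.045],1],[[0,0,0],[0,0,-0.085],1],[[0,0,0],[0.02,0.006,-0.115],1],[[0,0,0],[0.06,0.018,-0.125],1],[[0,0,0],[0.105,0.031,-0.125],1],[[0,0,0],[0.15,0.044,-0.125],1],[[0,0,0],[0.195,0.0575,-0.125],1],[[0,0,0],[0.24,0.0705,-0.125],1],[[0,0,0],[0.285,0.084,-0.125],1]]'
python3 -m pendant '[[[0,0,0],[0.045,0.013,0],1],[[0,0,0],[0.085,0.025,0],1],[[0,0,0],[0.115,0.034,0],1],[[0,0,0],[0.132,0.039,0.01],1],[[0,0,0],[0.139,0.041,0.025],1],[[0,0,0],[0.139,0.041,0.03],1],[[0,0,0],[0.139,0.041,0.03],1],[[0,0,0],[0.139,0.041,0.03],1]]'
python3 - <<'E'
from h import *
np.set_printoptions(precision=4,suppress=True)
go(.4345,-.307,.095)
d=snap("top")
for c in blobs(d,"magenta",60,(240,150,380,270)): print("magenta lid",cv2.contourArea(c),*circ(d,c,.145))
E
```

```text
clock: 32.65
tool_pos: [0.6304, 0.0893, 0.1041]
eef_rot: [-0.643, 0.766, -0.0, 0.0]
contact_force: [-0.3, -0.4, -0.4]
opening: 0.898
clock: 33.65
tool_pos: [0.4976, -0.1785, 0.2304]
eef_rot: [-0.643, 0.766, -0.001, 0.0]
contact_force: [0.8, -0.5, 0.1]
opening: 1.001
clock: 34.45
tool_pos: [0.4346, -0.3059, 0.1999]
eef_rot: [-0.643, 0.765, -0.0, 0.0]
contact_force: [0.4, 1.1, 0.3]
opening: 1.002
t=34.5 pos [ 0.4346 -0.3059  0.1999] F [0.4 1.1 0.3] open 1.002 
 turn [-0.001  0.     0.002] shift [0.0011 0.     0.1049]
magenta lid 922.5 [0.6128 0.0818] 0.036293751137281255 [0.6147 0.0812] 0.04174977722167969
```

```bash

python3 -m pendant '[[[0,0,0],[0.0005,0,0.02],1],[[0,0,0],[0.0005,0,0.045],1],[[0,0,0],[0.0005,0,0.07],1],[[0,0,0],[0.0005,0,0.092],1],[[0,0,0],[0.0005,0,0.103],1],[[0,0,0],[0.0005,0,0.105],1],[[0,0,0],[0.0005,0,0.105],0.6],[[0,0,0],[0.0005,0,0.105],0.4],[[0,0,0],[0.0005,0,0.105],0.3],[[0,0,0],[0.0005,0,0.105],0.3]]' 25
python3 -m pendant '[[[0,0,0],[0,0,0],0.3],[[0,0,0],[0,0,0],0.3],[[0,0,0],[0,0,0],0.3]]'
python3 -c "
from h import *
go(.564,.0265,.235)"
```

```text
clock: 35.5
tool_pos: [0.434, -0.3074, 0.0949]
eef_rot: [-0.643, 0.766, -0.001, 0.0]
contact_force: [-0.8, -0.4, -0.3]
opening: 0.66
clock: 35.8
tool_pos: [0.434, -0.3072, 0.0947]
eef_rot: [-0.643, 0.766, -0.0, 0.0]
contact_force: [-0.7, 0.7, 5.7]
opening: 0.608
t=35.8 pos [ 0.434  -0.3072  0.0947] F [-0.7  0.7  5.7] open 0.608 
 turn [-0.001 -0.     0.   ] shift [-0.3511 -0.0704 -0.1403]
```

```bash

python3 -m pendant '[[[0,0,0],[0,0,-0.01],0.3],[[0,0,0],[0,0,-0.03],0.3],[[0,0,0],[0,0,-0.055],0.3],[[0,0,0],[0,0,-0.085],0.3],[[0,0,0],[0,0,-0.112],0.3],[[0,0,0],[-0.012,-0.002,-0.132],0.3],[[0,0,0],[-0.034,-0.007,-0.14],0.3],[[0,0,0],[-0.062,-0.0125,-0.14],0.3],[[0,0,0],[-0.093,-0.0185,-0.14],0.3],[[0,0,0],[-0.124,-0.025,-0.14],0.3]]'
python3 -m pendant '[[[0,0,0],[-0.032,-0.006,0],0.3],[[0,0,0],[-0.064,-0.013,0],0.3],[[0,0,0],[-0.096,-0.019,0],0.3],[[0,0,0],[-0.128,-0.026,0],0.3],[[0,0,0],[-0.16,-0.032,0],0.3],[[0,0,0],[-0.19,-0.038,0],0.3],[[0,0,0],[-0.212,-0.0425,0],0.3],[[0,0,0],[-0.224,-0.045,0],0.3],[[0,0,0],[-0.227,-0.0455,0],0.3],[[0,0,0],[-0.227,-0.0455,0],0.3]]'
python3 -m pendant '[[[0,0,0],[0,0,0.005],0.3],[[0,0,0],[0,0,0.02],0.3],[[0,0,0],[0,0,0.045],0.3],[[0,0,0],[0,0,0.07],0.3],[[0,0,0],[0,0,0.09],0.3],[[0,0,0],[0,0,0.1],0.3],[[0,0,0],[0,0,0.105],0.3],[[0,0,0],[0,0,0.105],0.3],[[0,0,0],[0,0,0.105],0.3]]'
python3 -c "
from h import *
go(.564,.0265,.1047)"
```

```text
clock: 36.8
tool_pos: [0.4794, -0.1882, 0.2345]
eef_rot: [-0.643, 0.766, 0.0, -0.0]
contact_force: [0.3, 0.2, -1.8]
opening: 0.611
clock: 37.8
tool_pos: [0.5634, 0.0255, 0.2341]
eef_rot: [-0.643, 0.766, -0.0, -0.001]
contact_force: [-0.2, 0.0, -2.5]
opening: 0.609
clock: 38.7
tool_pos: [0.5645, 0.0261, 0.13]
eef_rot: [-0.643, 0.766, -0.001, 0.001]
contact_force: [-0.4, -0.4, -1.9]
opening: 0.607
t=38.7 pos [0.5645 0.0261 0.13  ] F [-0.4 -0.4 -1.9] open 0.607 
 turn [-0.002  0.    -0.   ] shift [-0.0003  0.0006  0.0253]
```

```bash

python3 -m pendant '[[[0,0,0],[0,0,0.01],0.3],[[0,0,0],[0,0,0.018],0.3],[[0,0,0],[0,0,0.023],0.3],[[0,0,0],[0,0,0.0255],0.3],[[0,0,0],[0,0,0.0255],0.3],[[0,0,0],[0,0,0.0255],0.65],[[0,0,0],[0,0,0.0255],0.8],[[0,0,0],[0,0,0.0255],1],[[0,0,0],[0,0,0.0255],1],[[0,0,0],[0,0,0.0255],1]]'
python3 -m pendant '[[[0,0,0],[0,0,-0.015],1],[[0,0,0],[0,0,-0.045],1],[[0,0,0],[0,0,-0.085],1],[[0,0,0],[0.02,-0.005,-0.115],1],[[0,0,0],[0.06,-0.015,-0.125],1],[[0,0,0],[0.105,-0.027,-0.125],1],[[0,0,0],[0.15,-0.038,-0.125],1],[[0,0,0],[0.195,-0.05,-0.125],1],[[0,0,0],[0.24,-0.0615,-0.125],1],[[0,0,0],[0.275,-0.07,-0.125],1]]'
python3 -m pendant '[[[0,0,0],[0.017,-0.005,0.01],1],[[0,0,0],[0.0235,-0.0065,0.025],1],[[0,0,0],[0.0235,-0.0065,0.03],1],[[0,0,0],[0.0235,-0.0065,0.03],1],[[0,0,0],[0.0235,-0.0065,0.03],1],[[0,0,0],[0.0235,-0.0065,0.03],1]]'
python3 - <<'E'
from h import *
np.set_printoptions(precision=4,suppress=True)
go(.5875,-.281,.095)
d=snap("side","pics/side7.png")
E
```

```text
clock: 39.7
tool_pos: [0.5639, 0.0263, 0.1036]
eef_rot: [-0.643, 0.766, -0.0, -0.0]
contact_force: [0.1, 0.2, 0.5]
opening: 0.988
clock: 40.7
tool_pos: [0.5845, -0.2603, 0.2287]
eef_rot: [-0.642, 0.767, -0.001, -0.001]
contact_force: [0.6, -0.6, 0.1]
opening: 1.0
clock: 41.3
tool_pos: [0.5883, -0.2792, 0.1992]
eef_rot: [-0.644, 0.765, -0.0, 0.0]
contact_force: [0.6, -0.3, -0.3]
opening: 0.997
t=41.3 pos [ 0.5883 -0.2792  0.1992] F [ 0.6 -0.3 -0.3] open 0.997 
 turn [-0.001  0.001  0.003] shift [0.002  0.0005 0.1042]
```

View pics/side7.png

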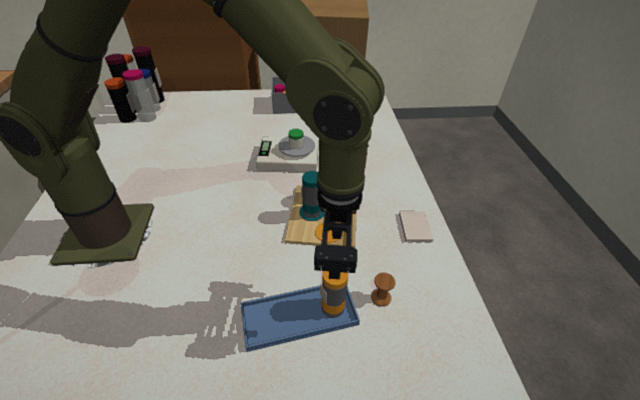

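The teal can is upright on its mat at (313,195) and the tub is on the pan at (296,140). The gripper is over ochre at (334,290).

```bash

python3 -m pendant '[[[0,0,0],[0.0005,0,0.02],1],[[0,0,0],[0.0005,0,0.045],1],[[0,0,0],[0.0005,0,0.07],1],[[0,0,0],[0.0005,0,0.092],1],[[0,0,0],[0.0005,0,0.102],1],[[0,0,0],[0.0005,0,0.104],1],[[0,0,0],[0.0005,0,0.104],0.6],[[0,0,0],[0.0005,0,0.104],0.4],[[0,0,0],[0.0005,0,0.104],0.3],[[0,0,0],[0.0005,0,0.104],0.3]]' 25
python3 -m pendant '[[[0,0,0],[0,0,0],0.3],[[0,0,0],[0,0,0],0.3],[[0,0,0],[0,0,0],0.3]]'
python3 -c "
from h import *
go(.6034,-.056,.235)"
```

```text
clock: 42.35
tool_pos: [0.5879, -0.2816, 0.0956]
eef_rot: [-0.643, 0.766, -0.001, 0.0]
contact_force: [0.9, -0.1, 0.8]
opening: 0.661
clock: 42.65
tool_pos: [0.5878, -0.2814, 0.0953]
eef_rot: [-0.643, 0.766, -0.0, 0.0]
contact_force: [0.9, 0.3, 3.6]
opening: 0.607
t=42.6 pos [ 0.5878 -0.2814  0.0953] F [0.9 0.3 3.6] open 0.607 
 turn [-0.001 -0.     0.   ] shift [-0.2247  0.0236 -0.1398]
```

```bash

python3 -m pendant '[[[0,0,0],[0,0,-0.01],0.3],[[0,0,0],[0,0,-0.03],0.3],[[0,0,0],[0,0,-0.055],0.3],[[0,0,0],[0,0,-0.085],0.3],[[0,0,0],[0,0,-0.112],0.3],[[0,0,0],[-0.012,0.001,-0.132],0.3],[[0,0,0],[-0.034,0.0035,-0.14],0.3],[[0,0,0],[-0.062,0.0065,-0.14],0.3],[[0,0,0],[-0.092,0.0095,-0.14],0.3],[[0,0,0],[-0.122,0.013,-0.14],0.3]]'
python3 -m pendant '[[[0,0,0],[-0.03,0.003,0],0.3],[[0,0,0],[-0.058,0.006,0],0.3],[[0,0,0],[-0.08,0.0085,0],0.3],[[0,0,0],[-0.095,0.01,0],0.3],[[0,0,0],[-0.101,0.0105,0],0.3],[[0,0,0],[-0.103,0.0106,0],0.3],[[0,0,0],[-0.103,0.0106,0],0.3],[[0,0,0],[-0.103,0.0106,0],0.3]]'
python3 -m pendant '[[[0,0,0],[0,0,0.005],0.3],[[0,0,0],[0,0,0.02],0.3],[[0,0,0],[0,0,0.045],0.3],[[0,0,0],[0,0,0.07],0.3],[[0,0,0],[0,0,0.09],0.3],[[0,0,0],[0,0,0.1],0.3],[[0,0,0],[0,0,0.105],0.3],[[0,0,0],[0,0,0.105],0.3],[[0,0,0],[0,0,0.105],0.3]]'
python3 -c "
from h import *
go(.6034,-.056,.1053)"
```

```text
clock: 43.65
tool_pos: [0.5952, -0.158, 0.2348]
eef_rot: [-0.643, 0.766, 0.0, -0.0]
contact_force: [-0.1, 0.5, -2.1]
opening: 0.61
clock: 44.45
tool_pos: [0.603, -0.0574, 0.2347]
eef_rot: [-0.642, 0.767, -0.0, -0.0]
contact_force: [-0.0, 0.8, -1.9]
opening: 0.609
clock: 45.35
tool_pos: [0.6039, -0.0559, 0.1305]
eef_rot: [-0.643, 0.766, -0.001, 0.001]
contact_force: [-1.3, 0.5, -1.7]
opening: 0.609
t=45.4 pos [ 0.6039 -0.0559  0.1305] F [-1.3  0.5 -1.7] open 0.609 
 turn [-0.002  0.     0.   ] shift [0.0002 0.0005 0.0252]
```

Lower, release and retreat to the −y side, clear of everything.

```bash

python3 -m pendant '[[[0,0,0],[0,0,0.01],0.3],[[0,0,0],[0,0,0.018],0.3],[[0,0,0],[0,0,0.023],0.3],[[0,0,0],[0,0,0.0255],0.3],[[0,0,0],[0,0,0.0255],0.3],[[0,0,0],[0,0,0.0255],0.65],[[0,0,0],[0,0,0.0255],0.8],[[0,0,0],[0,0,0.0255],1],[[0,0,0],[0,0,0.0255],1],[[0,0,0],[0,0,0.0255],1]]'
python3 -m pendant '[[[0,0,0],[0,0,-0.015],1],[[0,0,0],[0,0,-0.045],1],[[0,0,0],[0,0,-0.085],1],[[0,0,0],[0,0,-0.13],1],[[0,0,0],[0.03,0,-0.15],1],[[0,0,0],[0.075,0,-0.15],1],[[0,0,0],[0.12,0.01,-0.15],1],[[0,0,0],[0.165,0.03,-0.15],1],[[0,0,0],[0.205,0.055,-0.15],1],[[0,0,0],[0.24,0.08,-0.15],1]]'
python3 -m pendant '[[[0,0,0],[0.03,0.03,0],1],[[0,0,0],[0.06,0.055,0],1],[[0,0,0],[0.08,0.07,0],1],[[0,0,0],[0.09,0.075,0],1],[[0,0,0],[0.09,0.075,0],1],[[0,0,0],[0.09,0.075,0],1],[[0,0,0],[0.09,0.075,0],1]]'
python3 - <<'E'
from h import *
np.set_printoptions(precision=4,suppress=True)
d=snap("top"); e=snap("side")
A=cv2.resize(d["image"][120:280,130:380,::-1],None,fx=1.6,fy=1.6,interpolation=cv2.INTER_CUBIC)
B=cv2.resize(e["image"][110:270,240:420,::-1],None,fx=1.6,fy=1.6,interpolation=cv2.INTER_CUBIC)
cv2.imwrite("pics/fin.png",np.hstack([A,B]))
# lid: distance-transform/Hough inside merged blob
hi=dict(magenta=((160,130,75),(176,255,255)),ochre=((12,150,80),(24,255,255)),teal=((82,100,40),(102,255,255)),green=((55,110,40),(80,255,255)))
mat=dict(magenta=(.6306,.089),ochre=(.6034,-.056),teal=(.564,.0265))
C=-d["R"].T@d["t"]
for k,(x,y) in mat.items():
    p=d["mtx"]@(d["R"]@np.array([x,y,.145])+d["t"]); u,v=p[:2]/p[2]
    g=cv2.cvtColor(d["image"],cv2.COLOR_RGB2GRAY); u0,v0=int(u)-24,int(v)-24
    h=cv2.HoughCircles(cv2.resize(g[v0:v0+48,u0:u0+48],None,fx=4,fy=4,interpolation=cv2.INTER_CUBIC),cv2.HOUGH_GRADIENT,1,200,param1=60,param2=8,minRadius=46,maxRadius=58)
    if h is not None: q=h[0,0]/4; print(k,"lid",ray(d,(u0+q[0]-.4,v0+q[1]-.4),.145)[:2],"mat",x,y,"rpx",q[2])
for c in blobs(d,"green",60,(140,180,220,270)): print("tub",*circ(d,c,.11),"pan .530 .303")
go(.5,-.3,.25)
E
```

```text
clock: 46.35
tool_pos: [0.6032, -0.0557, 0.1041]
eef_rot: [-0.643, 0.766, -0.0, -0.0]
contact_force: [0.3, 0.6, -0.3]
opening: 0.986
clock: 47.35
tool_pos: [0.4812, -0.2806, 0.2554]
eef_rot: [-0.642, 0.766, -0.001, -0.0]
contact_force: [-0.2, -0.1, -0.7]
opening: 0.999
clock: 48.05
tool_pos: [0.3951, -0.3523, 0.2543]
eef_rot: [-0.644, 0.765, -0.0, 0.001]
contact_force: [0.2, -0.1, -0.2]
opening: 0.999
magenta lid [0.626  0.0885] mat 0.6306 0.089 rpx 14.075
ochre lid [ 0.606  -0.0568] mat 0.6034 -0.056 rpx 13.525
teal lid [0.5611 0.0245] mat 0.564 0.0265 rpx 14.075
tub [0.531 0.3  ] 0.02331856931298942 [0.5313 0.2996] 0.024125990295410155 pan .530 .303
t=48.1 pos [ 0.3946 -0.3526  0.2542] F [-0.2  0.1 -0.3] open 0.999 
 turn [-0.     0.001  0.003] shift [-0.0698 -0.0948  0.0043]
```

View pics/fin.png

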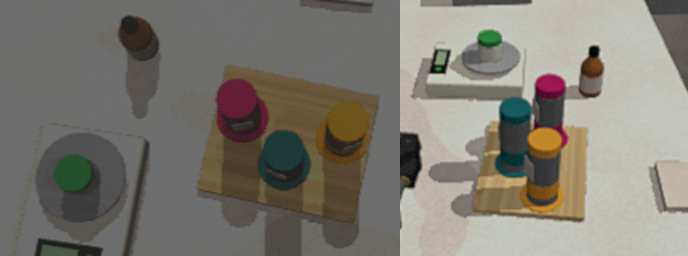

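Both views show the three cans upright on mats of their own colour, lids within about 5 mm of the mat centres. The tub is on the pan, about 3 mm off centre, the bottle is standing, and the arm is clear. I'm handing the job in.

```bash
python3 -c "
from plant import r
print(r.finish_job())"
```

```text
the job is handed in; nothing more can be done
None
```

I did the job in the order asked and handed it in at about 48 s on the robot's clock, well under the 144 s limit. The teal, magenta and ochre canisters went into the blue tray, the tub went onto the scale's pan, and each canister then went back onto its own mat. No verdict was reported.

**Canisters:** the last pictures, from above and from the side, show all three upright on mats of their own colour, with a rim of mat showing round each. Lid centres measured from above lie about 5 mm (magenta), 3 mm (ochre) and 4 mm (teal) from the mat centres. For magenta and teal, lid and mat share a colour, so those circle fits are less exact. The arm's own readings at release were within about 1 mm of each mat's centre, slightly better than the camera says.

**Tub:** its lid is about 3 mm from the pan's centre by the camera. The arm's reading at release was within 1 mm.

**Bottle and arm:** the amber bottle is standing and looks unmoved, though I judged that by eye and did not measure it. The arm finished well clear of everything, and the force readings I took stayed below about 8 N.

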